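# Racks of blood tubes to their colour trays

## Robot

A 6-joint arm with a two-finger parallel gripper is mounted at the origin on the work surface. World frame = base frame: x ahead of the robot, y to its left, z up, the work surface at z = 0. Lengths are in m, angles in degrees, forces in N, time in s.
With the tool pointing down it reaches from about 0.3 to 0.75 m from the base axis. Payload 8.5 kg.
Tool frame: the origin (TCP) lies between the finger pads; the fingertips stand env.tcp_to_tips ahead of it and the grasp point (between the pads) lies 2 mm behind it (env.tcp_to_tips is the distance from the TCP to the fingertips, in m); z points along the fingers, x is the direction in which the jaws open and shut, and the axes are right-handed (so a half turn about z gives the same grasp; the last joint's range is limited). The gripper opens to 88 mm and grips with 3 to 60 N. Pads are 18 mm wide; open, the fingers measure 123 mm over their backs; the gripper's body (75 mm by 187 mm) begins 45 mm behind the grasp point.
Start: joints at [-84.815, 21.807, 74.336, -0, 83.858, -12.336], TCP at [0.166, -0.524, 0.256] pointing down, gripper open.
Joint ranges: [-178.18, 178.18], [-50.72, 133.34], [12.68, 142.11], [-81.47, 261.47], [9.98, 163.14], [-165.26, 165.26]. Speed limits (degrees/s): [136.94, 136.94, 180, 180, 180, 180].

## Interface

Orientations are given as [roll, pitch, yaw] about the fixed x, y, z axes, in that order (R = Rz(yaw) Ry(pitch) Rx(roll)).
In Python, from workcell import env gives the robot as it stands. The module is installed in compiled form; this text tells all that it offers.
- The arm moves only by the tool drive_tool, never from a script. Its argument "targets" is a list of rows, each a list of 7 numbers: the turn, a rotation vector about the tool's x, y, z in degrees, then the shift along the tool's x, y, z in m, then the finger opening in m, from 0 to 0.0881. A call has 1 to 20 rows; each row is the pose to reach, as a shift and turn from the pose measured when the call began, along the tool's axes at that moment; what a row does not reach only later rows make up. A row lasts 1/10 s, in which the tool goes at most 50 mm and 8.59 degrees, less where a joint would pass 70% of its speed; a pose out of reach is approached as far as the arm can. A call with a gripper value outside its range is refused whole. The fingers move at their own pace and stop on an object; "newtons" is the grip in N (left out, the last holds). Time passes only in rows, so rows that repeat a pose let the fingers close. It gives the time, the measured TCP pose, the force and the opening at its end, in the units of the state.
- env.sense(): the state, without advancing time (a new reading comes with each control period).
- env.grab_frame(name): name is "side" or "top"; returns the picture (480x640x3 uint8, red, green, blue); there is no depth.
- env.get_calibration(name): a dict with "fx", "fy", "cx", "cy" (pixels), "position" and "rotation" of the camera in the world. Camera axes: x right, y down, z forward; pixel columns grow to the right and rows downward; lengths in m; the calibration is good to about 2 mm. A picture is of the moment at which its call begins. get_calibration takes no time and is no camera call.
- env.close_job(): hands the job in, once; it reports no verdict.
The state is a dict: "time_s": time; "joint_positions": joint angles; "qvel": joint speeds; "joint_efforts": joint torques, N m; "ee_pos": TCP position; "orientation": TCP orientation; "contact_force": force on the tool from outside, world axes, zero at the start; "wrist_torque": the same for the moment, N m; "gripper_width": finger opening in m.
Only numpy, scipy, OpenCV 4.12 (cv2) and the standard library are available. Lean on these libraries where they do the work, as an engineer would, in place of code of your own. Each camera call takes 0.05 s, during which the arm holds its last target. There are 200 camera calls.

## Task

Put each rack of blood tubes into the collecting tray whose floor has the colour of its caps, standing upright and flat on the tray floor, lengthwise in the tray. The red-capped rack is urgent: put it in its tray first, before you move any of the others. Set the racks down rather than drop them, never tip them over, and leave the basket and the scanner where they are.

Things in the scene. Friction and masses are not known exactly. Their poses are not given: they have to be found in the camera images.
- rack_red_center (a point): Loose white five-place tube rack, standing upright on the bench, with a row of five red tube caps on top (tubes are fixed in the rack; 0.15 kg give or take 20 %). 106 mm long (own x), 28 mm wide (own y), 70 mm high in all (own z up): a straight block up to 54 mm, then the 17 mm round caps to 70 mm. The point is its centre, 35 mm above its underside. Take it across its 28 mm width.
- rack_purple_center (a point): Loose white five-place tube rack, standing upright on the bench, with a row of five purple tube caps on top (tubes are fixed in the rack; 0.15 kg give or take 20 %). 106 mm long (own x), 28 mm wide (own y), 70 mm high in all (own z up): a straight block up to 54 mm, then the 17 mm round caps to 70 mm. The point is its centre, 35 mm above its underside. Take it across its 28 mm width.
- rack_blue_center (a point): Loose white five-place tube rack, standing upright on the bench, with a row of five light blue tube caps on top (tubes are fixed in the rack; 0.15 kg give or take 20 %). 106 mm long (own x), 28 mm wide (own y), 70 mm high in all (own z up): a straight block up to 54 mm, then the 17 mm round caps to 70 mm. The point is its centre, 35 mm above its underside. Take it across its 28 mm width.
- rack_yellow_center (a point): Loose white five-place tube rack, standing upright on the bench, with a row of five yellow tube caps on top (tubes are fixed in the rack; 0.15 kg give or take 20 %). 106 mm long (own x), 28 mm wide (own y), 70 mm high in all (own z up): a straight block up to 54 mm, then the 17 mm round caps to 70 mm. The point is its centre, 35 mm above its underside. Take it across its 28 mm width.
- tray_red: Low white collecting tray with a red floor, fixed to the bench. Outside 142 mm (own x) by 62 mm (own y), 12 mm high; inside 134 by 54 mm; walls 4 mm, floor 4 mm thick. Origin: centre of its underside, on the bench; z up.
- tray_purple: Low white collecting tray with a purple floor, fixed to the bench. Outside 142 mm (own x) by 62 mm (own y), 12 mm high; inside 134 by 54 mm; walls 4 mm, floor 4 mm thick. Origin: centre of its underside, on the bench; z up.
- tray_blue: Low white collecting tray with a light blue floor, fixed to the bench. Outside 142 mm (own x) by 62 mm (own y), 12 mm high; inside 134 by 54 mm; walls 4 mm, floor 4 mm thick. Origin: centre of its underside, on the bench; z up.
- tray_yellow: Low white collecting tray with a yellow floor, fixed to the bench. Outside 142 mm (own x) by 62 mm (own y), 12 mm high; inside 134 by 54 mm; walls 4 mm, floor 4 mm thick. Origin: centre of its underside, on the bench; z up.
- basket_center (a point): Lime-green open basket of clips, loose, 140 x 85 mm, 45 mm high; a bystander, left of the work. Point: its middle, 22.5 mm up.
- scanner_center (a point): Dark grey hand-held bar-code scanner lying loose on the bench, about 175 x 66 mm, 36 mm high; a bystander, right of the work. Point: its middle, 18 mm up.
Things that resemble listed ones, but are neither listed nor needed, are in the scene too. Leave any black, green or pink look-alike of the tray_purple alone.

How it is judged:
By the outcome, as a careful person would: the job done as asked, in the order asked, and still so for the second after the job is handed in, with the robot touching nothing.
It also fails if it takes over 120 s, if anything falls off the work surface, if the arm or the gripper's body presses on something with over 40 N, if the wrist force passes 120 N, or if a joint passes its speed limit or range.

## Working session

There is one attempt and no reset: what is moved stays moved. The work goes in short steps, Python scripts to look and compute and a tool call to move; the robot and the scene stay as the last step left them, time stands still between calls to the robot, and variables do not carry over. Pictures are saved under pics/ and viewed, about 12 in all and at most 16, crops included, and the job is handed in when it is done.

Besides the shell and the picture viewer there is one more tool, called by a JSON object that holds its "method" and its "body". drive_tool: Moves the arm, as the interface text tells. Its arguments: {"type":"object","properties":{"targets":{"type":"array","items":{"type":"array","items":{"type":"number"}}},"newtons":{"type":"number"}},"required":["targets"]}

```bash
mkdir -p pics; python3 - <<'E'
from workcell import env
import cv2
for n in ("top","side"):
    cv2.imwrite(f"pics/{n}0.png",env.grab_frame(n)[:,:,::-1]); print(n,env.get_calibration(n))
print(env.tcp_to_tips,env.sense())
E
```

```text
top {'fx': 481.4537259427384, 'fy': 481.4537259427384, 'cx': 314.47961955895414, 'cy': 237.07844250408306, 'position': array([ 0.33364204, -0.02246522,  1.42352679]), 'rotation': array([-176.63900182,    0.18327611,  -90.64312657])}
side {'fx': 607.9193142274883, 'fy': 607.9193142274883, 'cx': 311.5454820393388, 'cy': 248.49382812523447, 'position': array([0.14570496, 0.85283828, 1.05962673]), 'rotation': array([-138.19517508,   -0.71908452, -159.82284476])}
0.017 {'time_s': 0.1, 'joint_positions': array([-8.48155612e+01,  2.18363085e+01,  7.43777371e+01, -1.34791678e-03,
        8.38577279e+01, -1.23355390e+01]), 'qvel': array([ 0.00229666, -0.08074372, -0.08035458, -0.04197159,  0.03494434,
        0.02591205]), 'joint_efforts': array([ 3.35076009e-03, -4.38649535e+01, -2.24911720e+01,  7.14502204e-02,
        3.42841109e-02, -8.09751259e-05]), 'ee_pos': array([ 0.16554515, -0.52426126,  0.25522294]), 'orientation': array([-1.79985976e+02,  7.04027730e-02, -7.24798686e+01]), 'contact_force': array([ 0.00689918,  0.37202326, -0.12731552]), 'wrist_torque': array([ 0.05393445, -0.01322962,  0.00576736]), 'gripper_width': 0.08791980104529803}
```

View pics/top0.png

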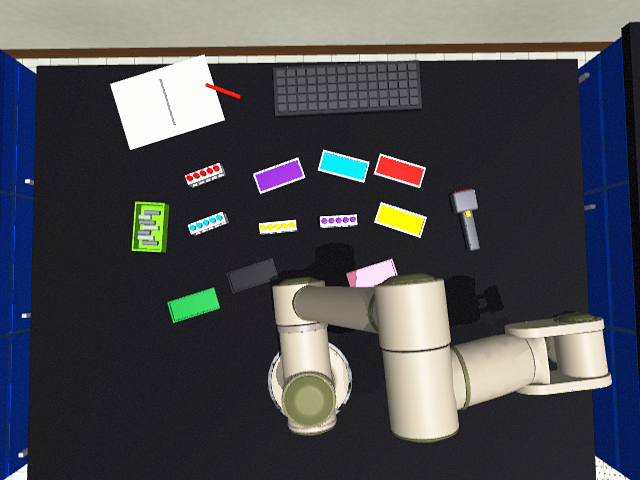

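View pics/side0.png

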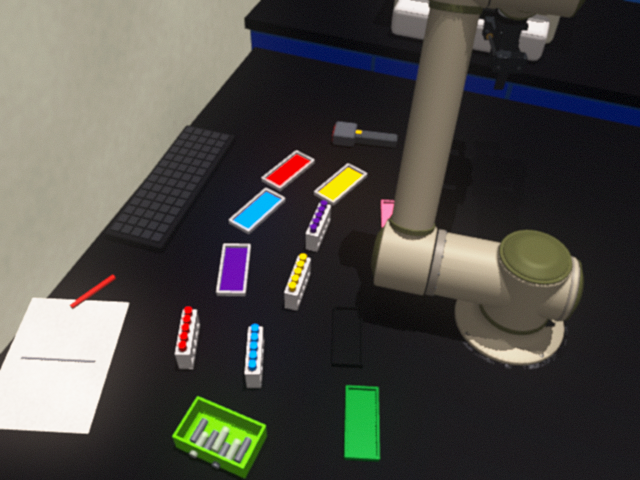

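```bash
cat > h.py <<'E'
import cv2, numpy as np
from scipy.spatial.transform import Rotation as R
from workcell import env
HUE=dict(red=(174,6),purple=(125,150),blue=(92,104),yellow=(22,34))
def proj(n,uv,z):
    c=env.get_calibration(n); uv=np.atleast_2d(uv).astype(float)
    d=np.c_[(uv[:,0]-c['cx'])/c['fx'],(uv[:,1]-c['cy'])/c['fy'],np.ones(len(uv))]
    d=d@R.from_euler('xyz',c['rotation'],degrees=True).as_matrix().T
    return (c['position']+d*((z-c['position'][2])/d[:,2])[:,None])[:,:2]
def blobs(n,im,col,join=9):
    h=cv2.cvtColor(im,cv2.COLOR_RGB2HSV); a,b=HUE[col]
    m=(h[...,0]>=a)&(h[...,0]<=b) if a<b else (h[...,0]>=a)|(h[...,0]<=b)
    m=(m&(h[...,1]>110)&(h[...,2]>70)).astype(np.uint8)
    k,l,s,_=cv2.connectedComponentsWithStats(cv2.dilate(m,np.ones((join,join))))
    return [np.argwhere((l==i)&(m>0))[:,::-1] for i in range(1,k)]
def pose(n,px,z):
    p=proj(n,px,z).astype(np.float32); (c,wh,_)=cv2.minAreaRect(p); v=np.linalg.eigh(np.cov(p.T))[1][:,1]
    return np.round([*c,*p.mean(0),(np.degrees(np.arctan2(v[1],v[0])))%180,*sorted(wh)],4)
def show(n,join=9):
    im=env.grab_frame(n)
    for col in HUE:
        for px in blobs(n,im,col,join):
            if len(px)>25:
                print(n,col,len(px),px.mean(0).round(),"z.066",pose(n,px,.066),"z.004",pose(n,px,.004))
def go(x,y,z,yaw):
    "turn (deg) and shift in tool axes from here to a tool-down pose"
    s=env.sense(); A=R.from_euler('xyz',s['orientation'],degrees=True)
    yaws=[yaw+180*k for k in (-1,0,1)]
    for w in yaws:
        B=R.from_euler('xyz',[180,0,w],degrees=True)
        print("yaw",w,"turn",np.degrees((A.inv()*B).as_rotvec()).round(1),"shift",A.inv().apply(np.array([x,y,z])-s['ee_pos']).round(4))
E
python3 - <<'E'
from h import *
np.set_printoptions(suppress=True)
show("top",5);show("side",5)
E
```

```text
top red 166 [224.  91.] z.066 [ 0.8392  0.2397  0.8378  0.2365 68.4009  0.014   0.1082] z.004 [ 0.8623  0.2517  0.8608  0.2483 68.4009  0.0146  0.1131]
top red 746 [399. 170.] z.066 [ 0.6012 -0.2623  0.601  -0.2623 72.1933  0.0484  0.1267] z.004 [ 0.6134 -0.2733  0.6132 -0.2733 72.1933  0.0506  0.1325]
top red 153 [202. 173.] z.066 [  0.6016   0.2994   0.6009   0.2993 110.1006   0.0206   0.0961] z.004 [  0.6138   0.3141   0.6131   0.314  110.1006   0.0215   0.1005]
top purple 753 [279. 175.] z.066 [  0.5906   0.0809   0.5903   0.081  109.3552   0.0489   0.1264] z.004 [  0.6024   0.0856   0.6021   0.0857 109.3552   0.0511   0.1322]
top purple 126 [339. 220.] z.066 [ 0.462  -0.0875  0.4618 -0.0879 92.0903  0.0153  0.0938] z.004 [ 0.4679 -0.0905  0.4677 -0.0909 92.0903  0.016   0.0981]
top blue 728 [343. 166.] z.066 [ 0.6162 -0.1034  0.6163 -0.102  74.1262  0.0486  0.1267] z.004 [ 0.6291 -0.1071  0.6292 -0.1056 74.1262  0.0508  0.1325]
top blue 123 [204. 222.] z.066 [  0.4586   0.2896   0.4583   0.2919 110.7001   0.0163   0.0955] z.004 [  0.4643   0.3038   0.464    0.3063 110.7001   0.0
[... 1379 characters left out ...]
97 -0.1117  0.6299 -0.1103 74.2434  0.0469  0.126 ]
side blue 293 [253. 346.] z.066 [  0.459    0.2891   0.4587   0.2889 110.4205   0.0142   0.1011] z.004 [  0.4785   0.2539   0.4782   0.2537 110.4205   0.0151   0.1074]
side yellow 26 [358. 131.] z.066 [  0.4682  -0.4225   0.4681  -0.4214 111.2997   0.0133   0.0176] z.004 [  0.4884  -0.5021   0.4882  -0.5009 111.2998   0.0141   0.0187]
side yellow 632 [340. 183.] z.066 [ 0.4491 -0.2118  0.4492 -0.2106 71.05    0.0464  0.1201] z.004 [ 0.4681 -0.2782  0.4682 -0.277  71.05    0.0493  0.1275]
side yellow 265 [297. 271.] z.066 [ 0.4479  0.0849  0.4468  0.0847 95.504   0.0175  0.106 ] z.004 [ 0.4668  0.037   0.4656  0.0368 95.504   0.0186  0.1126]
```

```bash
python3 -c "
from h import *
go(.601,.298,.16,20.2)"
```

```text
yaw -159.8 turn [ 0.   0.  87.3] shift [-0.653  -0.6628  0.0961]
yaw 20.2 turn [ -0.    0.  -92.7] shift [-0.653  -0.6628  0.0961]
yaw 200.2 turn [ 0.   0.  87.3] shift [-0.653  -0.6628  0.0961]
```

{"method": "drive_tool", "body": {"targets": [[0,0,-92.7,-0.653,-0.663,0.0,0.07],[0,0,-92.7,-0.653,-0.663,0.0,0.07],[0,0,-92.7,-0.653,-0.663,0.0,0.07],[0,0,-92.7,-0.653,-0.663,0.0,0.07],[0,0,-92.7,-0.653,-0.663,0.0,0.07],[0,0,-92.7,-0.653,-0.663,0.0,0.07],[0,0,-92.7,-0.653,-0.663,0.0,0.07],[0,0,-92.7,-0.653,-0.663,0.0,0.07],[0,0,-92.7,-0.653,-0.663,0.0,0.07],[0,0,-92.7,-0.653,-0.663,0.0,0.07],[0,0,-92.7,-0.653,-0.663,0.0,0.07],[0,0,-92.7,-0.653,-0.663,0.0,0.07],[0,0,-92.7,-0.653,-0.663,0.0,0.07],[0,0,-92.7,-0.653,-0.663,0.0,0.07],[0,0,-92.7,-0.653,-0.663,0.0,0.07],[0,0,-92.7,-0.653,-0.663,0.0,0.07],[0,0,-92.7,-0.653,-0.663,0.0,0.07],[0,0,-92.7,-0.653,-0.663,0.0,0.07],[0,0,-92.7,-0.653,-0.663,0.0,0.07],[0,0,-92.7,-0.653,-0.663,0.0,0.07]]}}

```text
time_s: 2.2
ee_pos: [0.6017, 0.3011, 0.2543]
orientation: [-179.9, 0.1, 20.4]
contact_force: [-0.5, -1.2, -1.1]
gripper_width: 0.0697
```

```bash
python3 -c "
from h import *
print(env.sense()['joint_positions'].round(1));go(.601,.298,.12,20.2)
cv2.imwrite('pics/s1.png',env.grab_frame('side')[:,:,::-1])"
```

```text
[16.5 34.8 52.   0.1 93.2 -3.9]
yaw -159.8 turn [-1.000e-01 -1.000e-01 -1.798e+02] shift [-0.0016  0.0028  0.1343]
yaw 20.2 turn [-0.1  0.1  0.2] shift [-0.0016  0.0028  0.1343]
yaw 200.2 turn [-1.000e-01 -1.000e-01 -1.798e+02] shift [-0.0016  0.0028  0.1343]
```

View pics/s1.png

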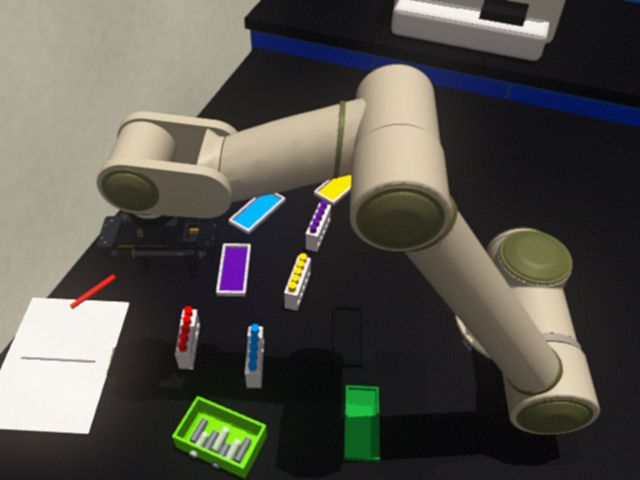

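{"method": "drive_tool", "body": {"targets": [[0,0,0,-0.002,0.003,0.05,0.07],[0,0,0,-0.002,0.003,0.1,0.07],[0,0,0,-0.002,0.003,0.13,0.07],[0,0,0,-0.002,0.003,0.15,0.07],[0,0,0,-0.002,0.003,0.17,0.07],[0,0,0,-0.002,0.003,0.185,0.07],[0,0,0,-0.002,0.003,0.2,0.07],[0,0,0,-0.002,0.003,0.21,0.07],[0,0,0,-0.002,0.003,0.22,0.07],[0,0,0,-0.002,0.003,0.22,0.07],[0,0,0,-0.002,0.003,0.22,0.07]]}}

```text
time_s: 3.35
ee_pos: [0.6003, 0.2958, 0.0351]
orientation: [-180.0, 0.0, 20.3]
contact_force: [-0.1, 0.4, 0.8]
gripper_width: 0.0701
```

```bash
python3 -c "
from h import *
a=env.grab_frame('side')[180:420,60:380,::-1]
b=env.grab_frame('top')[110:290,100:340,::-1]
cv2.imwrite('pics/c2.png',np.hstack([cv2.resize(a,(440,330),interpolation=2),cv2.resize(b,(360,330))]))"
```

```text
(no output)
```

View pics/c2.png

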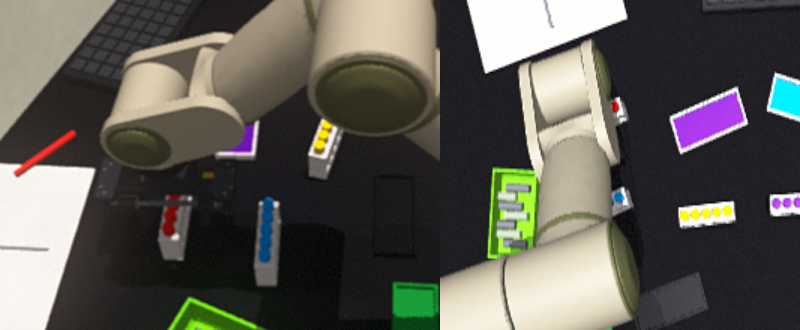

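{"method": "drive_tool", "body": {"targets": [[0,0,0,0,0,0,0.05],[0,0,0,0,0,0,0.04],[0,0,0,0,0,0,0.02],[0,0,0,0,0,0,0.02],[0,0,0,0,0,0,0.02],[0,0,0,0,0,0,0.02],[0,0,0,0,0,0,0.02],[0,0,0,0,0,0,0.02]], "newtons": 25}}

```text
time_s: 4.25
ee_pos: [0.6005, 0.2959, 0.0355]
orientation: [-180.0, -0.0, 20.3]
contact_force: [0.9, 0.3, 0.3]
gripper_width: 0.0278
```

{"method": "drive_tool", "body": {"targets": [[0,0,0,0,0,-0.01,0.02],[0,0,0,0,0,-0.03,0.02],[0,0,0,0,0,-0.06,0.02],[0,0,0,0,0,-0.09,0.02],[0,0,0,0,0,-0.125,0.02],[0,0,0,0,0,-0.145,0.02],[0,0,0,0,0,-0.155,0.02],[0,0,0,0,0,-0.155,0.02],[0,0,0,0,0,-0.155,0.02]]}}

```text
time_s: 5.15
ee_pos: [0.6001, 0.2956, 0.1893]
orientation: [-180.0, 0.1, 20.3]
contact_force: [0.2, -0.5, -2.9]
gripper_width: 0.0277
```

```bash
python3 -c "
from h import *
print(env.sense()['gripper_width']);go(.613,-.273,.19,-17.8)
cv2.imwrite('pics/s3.png',env.grab_frame('side')[60:420,:480,::-1])"
```

```text
0.027662626239516652
yaw -197.8 turn [  -0.2   -0.  -141.9] shift [-0.1855  0.5377 -0.0008]
yaw -17.8 turn [-0.   0.1 38.1] shift [-0.1855  0.5377 -0.0008]
yaw 162.2 turn [  -0.2   -0.  -141.9] shift [-0.1855  0.5377 -0.0008]
```

View pics/s3.png

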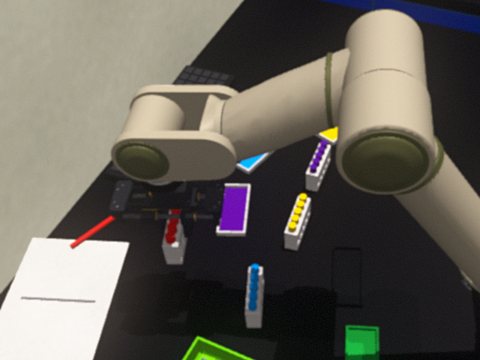

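{"method": "drive_tool", "body": {"targets": [[0,0,1,-0.006,0.016,0,0.02],[0,0,3,-0.015,0.043,0,0.02],[0,0,6,-0.028,0.081,0,0.02],[0,0,9,-0.043,0.124,0,0.02],[0,0,12,-0.058,0.167,0,0.02],[0,0,15,-0.072,0.21,0,0.02],[0,0,18,-0.087,0.253,0,0.02],[0,0,21,-0.102,0.296,0,0.02],[0,0,24,-0.117,0.339,0,0.02],[0,0,27,-0.132,0.382,0,0.02],[0,0,30,-0.146,0.425,0,0.02],[0,0,33,-0.16,0.463,0,0.02],[0,0,35,-0.17,0.495,0,0.02],[0,0,37,-0.178,0.516,0,0.02],[0,0,38.1,-0.184,0.532,0,0.02],[0,0,38.1,-0.1855,0.538,0,0.02],[0,0,38.1,-0.1855,0.538,0,0.02],[0,0,38.1,-0.1855,0.538,0,0.02],[0,0,38.1,-0.1855,0.538,0,0.02]]}}

```text
time_s: 7.1
ee_pos: [0.6133, -0.272, 0.1891]
orientation: [180.0, 0.2, -17.7]
contact_force: [0.2, 0.7, -1.7]
gripper_width: 0.0277
```

```bash
python3 -c "
from h import *
print(env.sense()['gripper_width']);go(.613,-.273,.0405,-17.8)"
```

```text
0.027667671649527978
yaw -197.8 turn [-2.000e-01  1.000e-01 -1.799e+02] shift [0.0004 0.0009 0.1486]
yaw -17.8 turn [0.  0.2 0.1] shift [0.0004 0.0009 0.1486]
yaw 162.2 turn [-2.000e-01  1.000e-01 -1.799e+02] shift [0.0004 0.0009 0.1486]
```

{"method": "drive_tool", "body": {"targets": [[0,0,0,0,0.001,0.02,0.02],[0,0,0,0,0.001,0.05,0.02],[0,0,0,0,0.001,0.08,0.02],[0,0,0,0,0.001,0.105,0.02],[0,0,0,0,0.001,0.12,0.02],[0,0,0,0,0.001,0.13,0.02],[0,0,0,0,0.001,0.137,0.02],[0,0,0,0,0.001,0.142,0.02],[0,0,0,0,0.001,0.145,0.02],[0,0,0,0,0.001,0.147,0.02],[0,0,0,0,0.001,0.148,0.02],[0,0,0,0,0.001,0.149,0.02],[0,0,0,0,0.001,0.149,0.02],[0,0,0,0,0.001,0.149,0.02]]}}

```text
time_s: 8.5
ee_pos: [0.6127, -0.273, 0.0402]
orientation: [180.0, 0.1, -17.7]
contact_force: [-0.1, 0.3, -1.6]
gripper_width: 0.0279
```

```bash
python3 -c "
from h import *
a=env.grab_frame('side')[80:320,160:480,::-1]
b=env.grab_frame('top')[110:290,260:500,::-1]
cv2.imwrite('pics/c4.png',np.hstack([cv2.resize(a,(440,330),interpolation=2),cv2.resize(b,(360,330))]))"
```

```text
(no output)
```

View pics/c4.png

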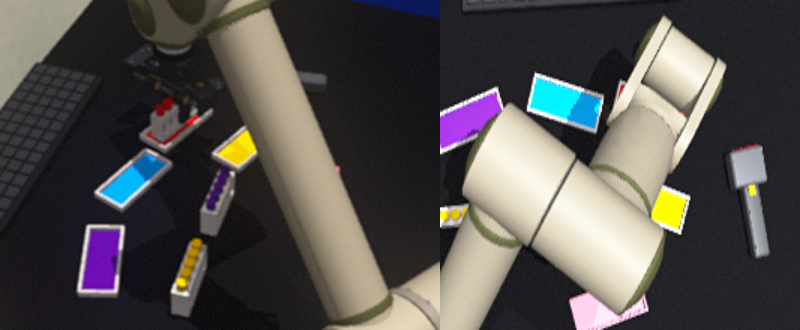

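{"method": "drive_tool", "body": {"targets": [[0,0,0,0,0,0.0005,0.02],[0,0,0,0,0,0.001,0.02],[0,0,0,0,0,0.001,0.02]]}}

```text
time_s: 8.9
ee_pos: [0.6127, -0.273, 0.0395]
orientation: [179.9, 0.1, -17.7]
contact_force: [-0.7, 0.3, 0.6]
gripper_width: 0.0279
```

Contact (force changed by +2 N). Release, rise, then on to the blue rack.

{"method": "drive_tool", "body": {"targets": [[0,0,0,0,0,0.0005,0.03],[0,0,0,0,0,0.0005,0.036],[0,0,0,0,0,0.0005,0.05],[0,0,0,0,0,0.0005,0.07],[0,0,0,0,0,0.0005,0.07],[0,0,0,0,0,0.0005,0.07],[0,0,0,0,0,-0.02,0.07],[0,0,0,0,0,-0.06,0.07],[0,0,0,0,0,-0.1,0.07],[0,0,0,0,0,-0.14,0.07],[0,0,0,0,0,-0.15,0.07],[0,0,0,0,0,-0.15,0.07]]}}

```text
time_s: 10.1
ee_pos: [0.6134, -0.2732, 0.1911]
orientation: [179.9, -0.1, -17.7]
contact_force: [-0.6, -0.5, -0.1]
gripper_width: 0.0701
```

```bash
python3 -c "
from h import *
go(.459,.290,.19,20.5)"
```

```text
yaw -159.5 turn [ -0.   -0.2 141.8] shift [-3.180e-01 -4.898e-01 -1.000e-04]
yaw 20.5 turn [  0.1  -0.  -38.2] shift [-3.180e-01 -4.898e-01 -1.000e-04]
yaw 200.5 turn [ -0.   -0.2 141.8] shift [-3.180e-01 -4.898e-01 -1.000e-04]
```

{"method": "drive_tool", "body": {"targets": [[0,0,-38.2,-0.318,-0.49,0,0.07],[0,0,-38.2,-0.318,-0.49,0,0.07],[0,0,-38.2,-0.318,-0.49,0,0.07],[0,0,-38.2,-0.318,-0.49,0,0.07],[0,0,-38.2,-0.318,-0.49,0,0.07],[0,0,-38.2,-0.318,-0.49,0,0.07],[0,0,-38.2,-0.318,-0.49,0,0.07],[0,0,-38.2,-0.318,-0.49,0,0.07],[0,0,-38.2,-0.318,-0.49,0,0.07],[0,0,-38.2,-0.318,-0.49,0,0.07],[0,0,-38.2,-0.318,-0.49,0,0.07],[0,0,-38.2,-0.318,-0.49,0,0.07],[0,0,-38.2,-0.318,-0.49,0,0.07],[0,0,-38.2,-0.318,-0.49,0,0.07],[0,0,-38.2,-0.318,-0.49,0,0.07],[0,0,-38.2,-0.318,-0.49,0,0.07]]}}

```text
time_s: 11.7
ee_pos: [0.4594, 0.289, 0.1894]
orientation: [179.9, 0.1, 20.4]
contact_force: [0.6, -0.4, -0.1]
gripper_width: 0.0701
```

```bash
python3 -c "
from h import *
go(.459,.290,.035,20.5)
im=env.grab_frame('top');cv2.imwrite('pics/t5.png',im[:,:,::-1])
np.set_printoptions(suppress=True);
show('side',5)"
```

```text
yaw -159.5 turn [ 1.000e-01 -2.000e-01  1.799e+02] shift [ 0.0002 -0.0014  0.1544]
yaw 20.5 turn [ 0.1  0.1 -0.1] shift [ 0.0002 -0.0014  0.1544]
yaw 200.5 turn [ 1.000e-01 -2.000e-01  1.799e+02] shift [ 0.0002 -0.0014  0.1544]
side red 173 [290. 148.] z.066 [ 0.6125 -0.2885  0.6131 -0.292  69.6369  0.0269  0.0858] z.004 [ 0.6417 -0.3597  0.6422 -0.3634 69.637   0.0285  0.0912]
side red 345 [ 94. 290.] z.066 [ 0.82    0.282   0.8195  0.2801 69.1133  0.0185  0.1066] z.004 [ 0.8621  0.2464  0.8615  0.2444 69.1133  0.0197  0.1133]
side purple 80 [227. 277.] z.066 [  0.5792   0.1529   0.5791   0.1543 112.5769   0.0188   0.0325] z.004 [  0.6062   0.1093   0.6061   0.1107 112.5769   0.02     0.0345]
side blue 293 [253. 347.] z.066 [  0.4591   0.2879   0.458    0.29   110.6751   0.0141   0.1034] z.004 [  0.4787   0.2526   0.4775   0.2549 110.6751   0.015    0.1099]
side yellow 75 [303. 258.] z.066 [  0.4468   0.0507   0.4493   0.0471 107.3042   0.0174   0.037 ] z.004 [  0.4656   0.0007   0.4682  -0.0032 107.3042   0.0185   0.0393]
```

View pics/t5.png

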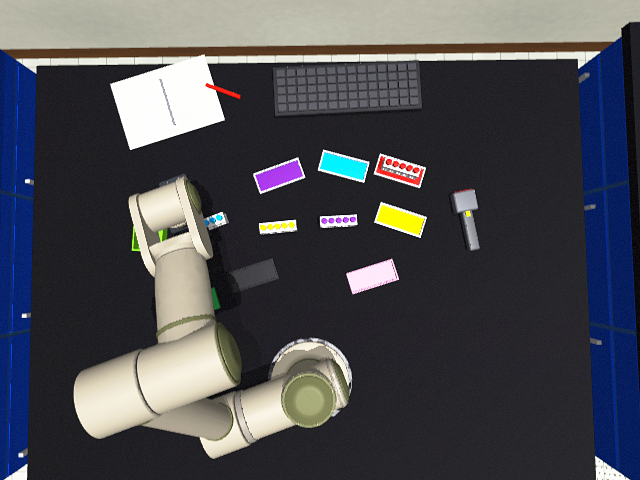

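{"method": "drive_tool", "body": {"targets": [[0,0,0,0,-0.001,0.04,0.07],[0,0,0,0,-0.001,0.08,0.07],[0,0,0,0,-0.001,0.105,0.07],[0,0,0,0,-0.001,0.125,0.07],[0,0,0,0,-0.001,0.14,0.07],[0,0,0,0,-0.001,0.15,0.07],[0,0,0,0,-0.001,0.1545,0.07],[0,0,0,0,-0.001,0.1545,0.07],[0,0,0,0,-0.001,0.1545,0.05],[0,0,0,0,-0.001,0.1545,0.04],[0,0,0,0,-0.001,0.1545,0.02],[0,0,0,0,-0.001,0.1545,0.02],[0,0,0,0,-0.001,0.1545,0.02],[0,0,0,0,-0.001,0.1545,0.02],[0,0,0,0,-0.001,0.1545,0.02],[0,0,0,0,-0.001,0.1545,0.02]]}}

```text
time_s: 13.4
ee_pos: [0.459, 0.2899, 0.0353]
orientation: [179.9, 0.0, 20.4]
contact_force: [-0.7, -0.1, 2.0]
gripper_width: 0.0279
```

{"method": "drive_tool", "body": {"targets": [[0,0,0,0,0,-0.01,0.02],[0,0,0,0,0,-0.03,0.02],[0,0,0,0,0,-0.06,0.02],[0,0,0,0,0,-0.09,0.02],[0,0,0,0,0,-0.125,0.02],[0,0,0,0,0,-0.145,0.02],[0,0,0,0,0,-0.155,0.02],[0,0,0,0,0,-0.155,0.02],[0,0,0,0,0,-0.155,0.02]]}}

```text
time_s: 14.3
ee_pos: [0.4586, 0.29, 0.1893]
orientation: [179.9, 0.1, 20.4]
contact_force: [0.8, 0.1, -1.6]
gripper_width: 0.0282
```

```bash
python3 -c "
from h import *
print(env.sense()['gripper_width']);go(.629,-.106,.19,-15.9)
im=env.grab_frame('side')
cv2.imwrite('pics/s6.png',im[60:420,:480,::-1])"
```

```text
0.0282036100253057
yaw -195.9 turn [-1.000e-01  2.000e-01 -1.437e+02] shift [2.130e-02 4.306e-01 2.000e-04]
yaw -15.9 turn [ 0.2  0.1 36.3] shift [2.130e-02 4.306e-01 2.000e-04]
yaw 164.1 turn [-1.000e-01  2.000e-01 -1.437e+02] shift [2.130e-02 4.306e-01 2.000e-04]
```

View pics/s6.png

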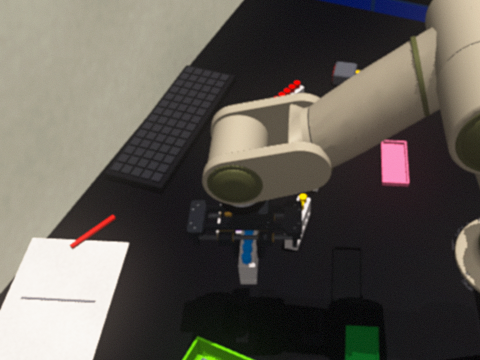

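{"method": "drive_tool", "body": {"targets": [[0,0,1,0.001,0.013,0,0.02],[0,0,3,0.002,0.035,0,0.02],[0,0,6,0.003,0.07,0,0.02],[0,0,9.5,0.005,0.11,0,0.02],[0,0,13,0.007,0.15,0,0.02],[0,0,16.5,0.009,0.19,0,0.02],[0,0,20,0.011,0.23,0,0.02],[0,0,23.5,0.013,0.27,0,0.02],[0,0,27,0.015,0.31,0,0.02],[0,0,30,0.017,0.35,0,0.02],[0,0,33,0.019,0.385,0,0.02],[0,0,35,0.02,0.412,0,0.02],[0,0,36.3,0.021,0.426,0,0.02],[0,0,36.3,0.0215,0.4305,0,0.02],[0,0,36.3,0.0215,0.4305,0,0.02],[0,0,36.3,0.0215,0.4305,0,0.02]]}}

```text
time_s: 15.95
ee_pos: [0.6287, -0.1048, 0.1899]
orientation: [179.8, 0.1, -15.8]
contact_force: [-0.4, 0.8, -0.9]
gripper_width: 0.0277
```

```bash
python3 -c "
from h import *
print(env.sense()['gripper_width']);go(.629,-.106,.0395,-15.9)"
```

```text
0.027667018156201564
yaw -195.9 turn [  -0.2    0.3 -179.9] shift [0.0009 0.0006 0.1504]
yaw -15.9 turn [0.2 0.1 0.1] shift [0.0009 0.0006 0.1504]
yaw 164.1 turn [  -0.2    0.3 -179.9] shift [0.0009 0.0006 0.1504]
```

{"method": "drive_tool", "body": {"targets": [[0,0,0,0.001,0.001,0.02,0.02],[0,0,0,0.001,0.001,0.05,0.02],[0,0,0,0.001,0.001,0.08,0.02],[0,0,0,0.001,0.001,0.105,0.02],[0,0,0,0.001,0.001,0.12,0.02],[0,0,0,0.001,0.001,0.13,0.02],[0,0,0,0.001,0.001,0.137,0.02],[0,0,0,0.001,0.001,0.142,0.02],[0,0,0,0.001,0.001,0.145,0.02],[0,0,0,0.001,0.001,0.147,0.02],[0,0,0,0.001,0.001,0.148,0.02],[0,0,0,0.001,0.001,0.149,0.02],[0,0,0,0.001,0.001,0.1498,0.02],[0,0,0,0.001,0.001,0.1498,0.02],[0,0,0,0.001,0.001,0.1498,0.02]]}}

```text
time_s: 17.45
ee_pos: [0.6291, -0.1064, 0.0401]
orientation: [179.8, 0.1, -15.8]
contact_force: [1.2, 0.7, -1.0]
gripper_width: 0.0279
```

{"method": "drive_tool", "body": {"targets": [[0,0,0,0,0,0.0005,0.02],[0,0,0,0,0,0.001,0.02],[0,0,0,0,0,0.001,0.02]]}}

```text
time_s: 17.75
ee_pos: [0.6291, -0.1065, 0.0394]
orientation: [179.8, 0.1, -15.8]
contact_force: [-0.7, -0.0, 1.2]
gripper_width: 0.0278
```

{"method": "drive_tool", "body": {"targets": [[0,0,0,0,0,0.0003,0.03],[0,0,0,0,0,0.0003,0.036],[0,0,0,0,0,0.0003,0.05],[0,0,0,0,0,0.0003,0.07],[0,0,0,0,0,0.0003,0.07],[0,0,0,0,0,0.0003,0.07],[0,0,0,0,0,-0.02,0.07],[0,0,0,0,0,-0.06,0.07],[0,0,0,0,0,-0.1,0.07],[0,0,0,0,0,-0.14,0.07],[0,0,0,0,0,-0.15,0.07],[0,0,0,0,0,-0.15,0.07]]}}

```text
time_s: 18.95
ee_pos: [0.6298, -0.1061, 0.1909]
orientation: [179.8, -0.1, -15.8]
contact_force: [-1.5, 0.1, -0.0]
gripper_width: 0.07
```

```bash
python3 -c "
from h import *
go(.447,.087,.19,5)"
```

```text
yaw -175 turn [-1.000e-01 -3.000e-01  1.592e+02] shift [-0.2284 -0.1362 -0.    ]
yaw 5 turn [  0.2  -0.1 -20.8] shift [-0.2284 -0.1362 -0.    ]
yaw 185 turn [-1.000e-01 -3.000e-01  1.592e+02] shift [-0.2284 -0.1362 -0.    ]
```

{"method": "drive_tool", "body": {"targets": [[0,0,-20.8,-0.228,-0.136,0,0.07],[0,0,-20.8,-0.228,-0.136,0,0.07],[0,0,-20.8,-0.228,-0.136,0,0.07],[0,0,-20.8,-0.228,-0.136,0,0.07],[0,0,-20.8,-0.228,-0.136,0,0.07],[0,0,-20.8,-0.228,-0.136,0,0.07],[0,0,-20.8,-0.228,-0.136,0,0.07],[0,0,-20.8,-0.228,-0.136,0,0.07],[0,0,-20.8,-0.228,-0.136,0,0.07]]}}

```text
time_s: 19.85
ee_pos: [0.4484, 0.0857, 0.1894]
orientation: [179.8, -0.0, 5.0]
contact_force: [-0.0, 0.3, 1.2]
gripper_width: 0.0701
```

```bash
python3 -c "
from h import *
go(.447,.087,.035,5)
im=env.grab_frame('top');cv2.imwrite('pics/t7.png',cv2.resize(im[130:330,150:470,::-1],(640,400)))"
```

```text
yaw -175 turn [ -0.   -0.4 180. ] shift [-0.0013 -0.002   0.1544]
yaw 5 turn [ 0.2 -0.  -0. ] shift [-0.0013 -0.002   0.1544]
yaw 185 turn [ -0.   -0.4 180. ] shift [-0.0013 -0.002   0.1544]
```

View pics/t7.png

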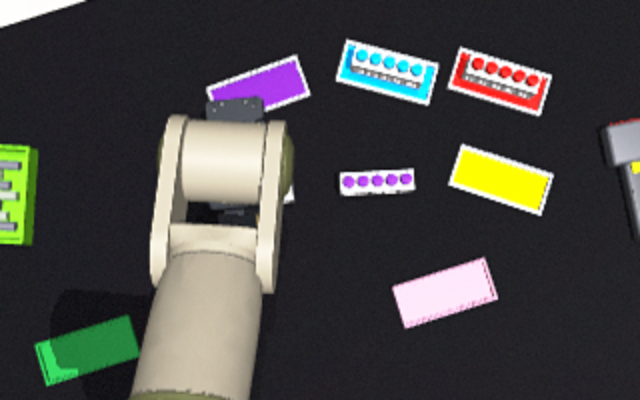

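Red and blue racks stand centred in their trays (crop (500,75) and (387,70)). Grasp the yellow rack.

{"method": "drive_tool", "body": {"targets": [[0,0,0,-0.001,-0.001,0.04,0.07],[0,0,0,-0.001,-0.002,0.08,0.07],[0,0,0,-0.001,-0.002,0.105,0.07],[0,0,0,-0.001,-0.002,0.125,0.07],[0,0,0,-0.001,-0.002,0.14,0.07],[0,0,0,-0.001,-0.002,0.15,0.07],[0,0,0,-0.001,-0.002,0.1545,0.07],[0,0,0,-0.001,-0.002,0.1545,0.07],[0,0,0,-0.001,-0.002,0.1545,0.05],[0,0,0,-0.001,-0.002,0.1545,0.04],[0,0,0,-0.001,-0.002,0.1545,0.02],[0,0,0,-0.001,-0.002,0.1545,0.02],[0,0,0,-0.001,-0.002,0.1545,0.02],[0,0,0,-0.001,-0.002,0.1545,0.02],[0,0,0,-0.001,-0.002,0.1545,0.02],[0,0,0,-0.001,-0.002,0.1545,0.02]]}}

```text
time_s: 21.5
ee_pos: [0.4471, 0.087, 0.0351]
orientation: [179.8, 0.0, 4.9]
contact_force: [-2.5, -0.2, 3.1]
gripper_width: 0.0276
```

{"method": "drive_tool", "body": {"targets": [[0,0,0,0,0,-0.01,0.02],[0,0,0,0,0,-0.03,0.02],[0,0,0,0,0,-0.06,0.02],[0,0,0,0,0,-0.09,0.02],[0,0,0,0,0,-0.125,0.02],[0,0,0,0,0,-0.145,0.02],[0,0,0,0,0,-0.155,0.02],[0,0,0,0,0,-0.155,0.02],[0,0,0,0,0,-0.155,0.02]]}}

```text
time_s: 22.4
ee_pos: [0.4466, 0.0877, 0.1892]
orientation: [179.8, 0.1, 4.9]
contact_force: [0.9, 0.6, -1.6]
gripper_width: 0.0276
```

```bash
python3 -c "
from h import *
print(env.sense()['gripper_width']);go(.467,-.272,.19,-19.5)
im=env.grab_frame('side')
cv2.imwrite('pics/s8.png',im[60:420,80:560,::-1])"
```

```text
0.02761468235002335
yaw -199.5 turn [-1.000e-01  3.000e-01 -1.556e+02] shift [-0.0107  0.3601  0.0006]
yaw -19.5 turn [ 0.2  0.  24.4] shift [-0.0107  0.3601  0.0006]
yaw 160.5 turn [-1.000e-01  3.000e-01 -1.556e+02] shift [-0.0107  0.3601  0.0006]
```

View pics/s8.png

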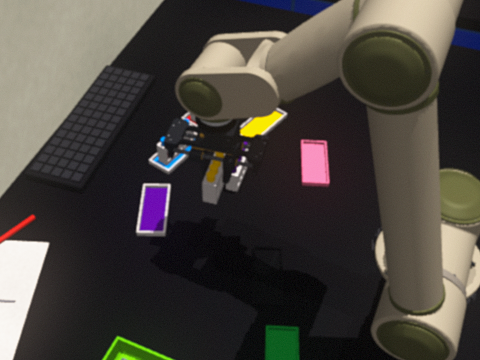

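{"method": "drive_tool", "body": {"targets": [[0,0,1,0,0.011,0,0.02],[0,0,2,-0.001,0.03,0,0.02],[0,0,4,-0.002,0.06,0,0.02],[0,0,7,-0.003,0.1,0,0.02],[0,0,9.5,-0.004,0.14,0,0.02],[0,0,12,-0.005,0.18,0,0.02],[0,0,15,-0.007,0.22,0,0.02],[0,0,17.5,-0.008,0.26,0,0.02],[0,0,20,-0.009,0.3,0,0.02],[0,0,22.5,-0.01,0.33,0,0.02],[0,0,24,-0.0105,0.35,0,0.02],[0,0,24.4,-0.0107,0.358,0,0.02],[0,0,24.4,-0.0107,0.36,0,0.02],[0,0,24.4,-0.0107,0.36,0,0.02],[0,0,24.4,-0.0107,0.36,0,0.02]]}}

```text
time_s: 23.95
ee_pos: [0.467, -0.2708, 0.1904]
orientation: [179.8, 0.1, -19.4]
contact_force: [0.4, 0.4, -1.2]
gripper_width: 0.0278
```

```bash
python3 -c "
from h import *
print(env.sense()['gripper_width']);go(.467,-.272,.0395,-19.5)"
```

```text
0.027793700882263992
yaw -199.5 turn [-1.000e-01  4.000e-01 -1.799e+02] shift [0.0005 0.0006 0.1509]
yaw -19.5 turn [0.2 0.1 0.1] shift [0.0005 0.0006 0.1509]
yaw 160.5 turn [-1.000e-01  4.000e-01 -1.799e+02] shift [0.0005 0.0006 0.1509]
```

{"method": "drive_tool", "body": {"targets": [[0,0,0,0.0005,0.001,0.02,0.02],[0,0,0,0.0005,0.001,0.05,0.02],[0,0,0,0.0005,0.001,0.08,0.02],[0,0,0,0.0005,0.001,0.105,0.02],[0,0,0,0.0005,0.001,0.12,0.02],[0,0,0,0.0005,0.001,0.13,0.02],[0,0,0,0.0005,0.001,0.137,0.02],[0,0,0,0.0005,0.001,0.142,0.02],[0,0,0,0.0005,0.001,0.145,0.02],[0,0,0,0.0005,0.001,0.147,0.02],[0,0,0,0.0005,0.001,0.148,0.02],[0,0,0,0.0005,0.001,0.149,0.02],[0,0,0,0.0005,0.001,0.15,0.02],[0,0,0,0.0005,0.001,0.1502,0.02],[0,0,0,0.0005,0.001,0.1502,0.02]]}}

```text
time_s: 25.45
ee_pos: [0.4668, -0.2724, 0.0402]
orientation: [179.8, 0.0, -19.4]
contact_force: [0.1, -0.7, -1.2]
gripper_width: 0.0277
```

{"method": "drive_tool", "body": {"targets": [[0,0,0,0,0,0.0005,0.02],[0,0,0,0,0,0.001,0.02],[0,0,0,0,0,0.001,0.02]]}}

```text
time_s: 25.75
ee_pos: [0.4668, -0.2724, 0.0392]
orientation: [179.8, 0.1, -19.4]
contact_force: [-0.4, 0.0, -1.5]
gripper_width: 0.0274
```

{"method": "drive_tool", "body": {"targets": [[0,0,0,0,0,0.0004,0.02],[0,0,0,0,0,0.0007,0.02],[0,0,0,0,0,0.0007,0.02]]}}

```text
time_s: 26.05
ee_pos: [0.4668, -0.2724, 0.0391]
orientation: [179.8, 0.0, -19.4]
contact_force: [-2.1, 1.3, 5.1]
gripper_width: 0.0277
```

{"method": "drive_tool", "body": {"targets": [[0,0,0,0,0,0,0.03],[0,0,0,0,0,0,0.036],[0,0,0,0,0,0,0.05],[0,0,0,0,0,0,0.07],[0,0,0,0,0,0,0.07],[0,0,0,0,0,0,0.07],[0,0,0,0,0,-0.02,0.07],[0,0,0,0,0,-0.06,0.07],[0,0,0,0,0,-0.1,0.07],[0,0,0,0,0,-0.14,0.07],[0,0,0,0,0,-0.15,0.07],[0,0,0,0,0,-0.15,0.07]]}}

```text
time_s: 27.25
ee_pos: [0.4674, -0.272, 0.1902]
orientation: [179.7, -0.1, -19.4]
contact_force: [-0.3, 0.6, -0.8]
gripper_width: 0.0698
```

```bash
python3 -c "
from h import *
go(.462,-.088,.19,2.5)"
```

```text
yaw -177.5 turn [-1.000e-01 -5.000e-01  1.581e+02] shift [-0.0661 -0.1719 -0.0009]
yaw 2.5 turn [  0.3  -0.1 -21.9] shift [-0.0661 -0.1719 -0.0009]
yaw 182.5 turn [-1.000e-01 -5.000e-01  1.581e+02] shift [-0.0661 -0.1719 -0.0009]
```

{"method": "drive_tool", "body": {"targets": [[0,0,-7,-0.02,-0.045,0,0.07],[0,0,-14,-0.04,-0.09,0,0.07],[0.3,0,-21.9,-0.066,-0.172,0,0.07],[0.3,0,-21.9,-0.066,-0.172,0,0.07],[0.3,0,-21.9,-0.066,-0.172,0,0.07],[0.3,0,-21.9,-0.066,-0.172,0,0.07],[0.3,0,-21.9,-0.066,-0.172,0,0.07]]}}

```text
time_s: 27.95
ee_pos: [0.462, -0.0887, 0.1882]
orientation: [180.0, 0.0, 2.5]
contact_force: [-0.3, 0.6, -0.3]
gripper_width: 0.0699
```

```bash
python3 -c "
from h import *
go(.462,-.088,.035,2.5)
im=env.grab_frame('top');cv2.imwrite('pics/t9.png',cv2.resize(im[130:330,150:470,::-1],(640,400)))"
```

```text
yaw -177.5 turn [  0.  -0. 180.] shift [ 1.000e-04 -8.000e-04  1.532e-01]
yaw 2.5 turn [ 0.  0. -0.] shift [ 1.000e-04 -8.000e-04  1.532e-01]
yaw 182.5 turn [  0.  -0. 180.] shift [ 1.000e-04 -8.000e-04  1.532e-01]
```

View pics/t9.png

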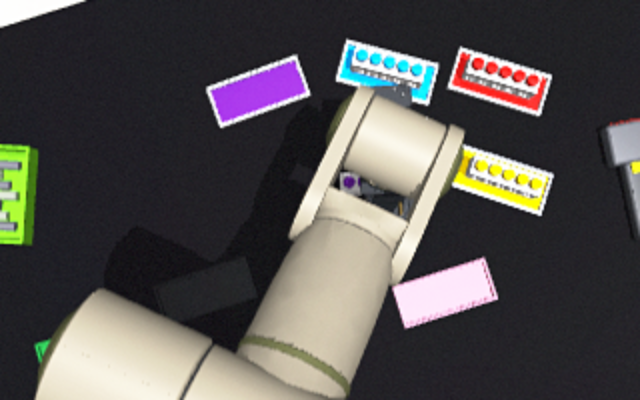

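{"method": "drive_tool", "body": {"targets": [[0,0,0,0,-0.001,0.04,0.07],[0,0,0,0,-0.001,0.08,0.07],[0,0,0,0,-0.001,0.105,0.07],[0,0,0,0,-0.001,0.125,0.07],[0,0,0,0,-0.001,0.14,0.07],[0,0,0,0,-0.001,0.149,0.07],[0,0,0,0,-0.001,0.153,0.07],[0,0,0,0,-0.001,0.153,0.07],[0,0,0,0,-0.001,0.153,0.05],[0,0,0,0,-0.001,0.153,0.04],[0,0,0,0,-0.001,0.153,0.02],[0,0,0,0,-0.001,0.153,0.02],[0,0,0,0,-0.001,0.153,0.02],[0,0,0,0,-0.001,0.153,0.02],[0,0,0,0,-0.001,0.153,0.02],[0,0,0,0,-0.001,0.153,0.02]]}}

```text
time_s: 29.6
ee_pos: [0.462, -0.0879, 0.0355]
orientation: [180.0, 0.0, 2.5]
contact_force: [-1.2, 0.4, 2.7]
gripper_width: 0.0275
```

{"method": "drive_tool", "body": {"targets": [[0,0,0,0,0,-0.01,0.02],[0,0,0,0,0,-0.03,0.02],[0,0,0,0,0,-0.06,0.02],[0,0,0,0,0,-0.09,0.02],[0,0,0,0,0,-0.125,0.02],[0,0,0,0,0,-0.145,0.02],[0,0,0,0,0,-0.155,0.02],[0,0,0,0,0,-0.155,0.02],[0,0,0,0,0,-0.155,0.02]]}}

```text
time_s: 30.5
ee_pos: [0.4616, -0.0877, 0.1896]
orientation: [-180.0, 0.1, 2.5]
contact_force: [-0.6, 0.2, -2.3]
gripper_width: 0.0277
```

```bash
python3 -c "
from h import *
print(env.sense()['gripper_width']);go(.6021,.0856,.19,19.4)
im=env.grab_frame('side')
cv2.imwrite('pics/s10.png',im[60:420,80:560,::-1])"
```

```text
0.027707664754021765
yaw -160.6 turn [1.000e-01 1.000e-01 1.631e+02] shift [ 0.1478 -0.1671 -0.0006]
yaw 19.4 turn [ -0.    0.1 -16.9] shift [ 0.1478 -0.1671 -0.0006]
yaw 199.4 turn [1.000e-01 1.000e-01 1.631e+02] shift [ 0.1478 -0.1671 -0.0006]
```

View pics/s10.png

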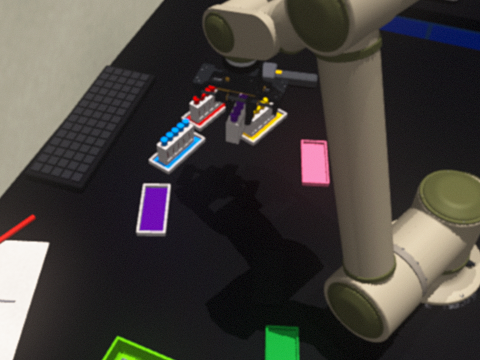

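Purple rack held upright; blue rack sits flat in its tray. Carry on.

{"method": "drive_tool", "body": {"targets": [[0,0,-1,0.006,-0.007,0,0.02],[0,0,-2,0.018,-0.02,0,0.02],[0,0,-4.5,0.04,-0.045,0,0.02],[0,0,-7.5,0.067,-0.076,0,0.02],[0,0,-10.5,0.094,-0.106,0,0.02],[0,0,-13.5,0.12,-0.136,0,0.02],[0,0,-15.5,0.138,-0.156,0,0.02],[0,0,-16.9,0.146,-0.165,0,0.02],[0,0,-16.9,0.148,-0.167,0,0.02],[0,0,-16.9,0.148,-0.167,0,0.02],[0,0,-16.9,0.148,-0.167,0,0.02]]}}

```text
time_s: 31.65
ee_pos: [0.6017, 0.0846, 0.1891]
orientation: [-179.9, 0.2, 19.3]
contact_force: [-0.2, 0.1, -1.1]
gripper_width: 0.0277
```

```bash
python3 -c "
from h import *
print(env.sense()['gripper_width']);go(.6021,.0856,.0395,19.4)"
```

```text
0.027654880718095447
yaw -160.6 turn [2.000e-01 1.000e-01 1.799e+02] shift [ 0.0011 -0.0006  0.1496]
yaw 19.4 turn [-0.1  0.2 -0.1] shift [ 0.0011 -0.0006  0.1496]
yaw 199.4 turn [2.000e-01 1.000e-01 1.799e+02] shift [ 0.0011 -0.0006  0.1496]
```

{"method": "drive_tool", "body": {"targets": [[0,0,0,0.001,-0.001,0.02,0.02],[0,0,0,0.001,-0.001,0.05,0.02],[0,0,0,0.001,-0.001,0.08,0.02],[0,0,0,0.001,-0.001,0.105,0.02],[0,0,0,0.001,-0.001,0.12,0.02],[0,0,0,0.001,-0.001,0.13,0.02],[0,0,0,0.001,-0.001,0.137,0.02],[0,0,0,0.001,-0.001,0.142,0.02],[0,0,0,0.001,-0.001,0.145,0.02],[0,0,0,0.001,-0.001,0.147,0.02],[0,0,0,0.001,-0.001,0.148,0.02],[0,0,0,0.001,-0.001,0.149,0.02],[0,0,0,0.001,-0.001,0.149,0.02],[0,0,0,0.001,-0.001,0.149,0.02]]}}

```text
time_s: 33.05
ee_pos: [0.6019, 0.086, 0.0402]
orientation: [-179.9, 0.1, 19.3]
contact_force: [0.4, -0.1, -1.7]
gripper_width: 0.028
```

{"method": "drive_tool", "body": {"targets": [[0,0,0,0,0,0.0005,0.02],[0,0,0,0,0,0.001,0.02],[0,0,0,0,0,0.001,0.02]]}}

```text
time_s: 33.35
ee_pos: [0.602, 0.086, 0.0395]
orientation: [-179.9, 0.1, 19.3]
contact_force: [-1.3, 0.5, 1.3]
gripper_width: 0.0277
```

Contact. Release, rise, and back off clear of the view.

{"method": "drive_tool", "body": {"targets": [[0,0,0,0,0,0.0003,0.03],[0,0,0,0,0,0.0003,0.036],[0,0,0,0,0,0.0003,0.05],[0,0,0,0,0,0.0003,0.07],[0,0,0,0,0,0.0003,0.07],[0,0,0,0,0,0.0003,0.07],[0,0,0,0,0,-0.02,0.07],[0,0,0,0,0,-0.06,0.07],[0,0,0,0,0,-0.1,0.07],[0,0,0,0,0,-0.14,0.07],[0,0,0,-0.04,0,-0.18,0.07],[0,0,0,-0.08,0,-0.2,0.07],[0,0,0,-0.12,0,-0.2,0.07],[0,0,0,-0.16,0,-0.2,0.07],[0,0,0,-0.2,0,-0.2,0.07],[0,0,0,-0.22,0,-0.2,0.07],[0,0,0,-0.22,0,-0.2,0.07],[0,0,0,-0.22,0,-0.2,0.07]]}}

```text
time_s: 35.15
ee_pos: [0.3955, 0.0132, 0.2403]
orientation: [-180.0, 0.1, 19.2]
contact_force: [0.6, -0.5, -0.1]
gripper_width: 0.0702
```

```bash
python3 -c "
from h import *
im=env.grab_frame('top');t=cv2.resize(im[130:280,110:510,::-1],(800,300))
s=env.grab_frame('side')[120:480,160:460,::-1]
s=cv2.resize(env.grab_frame('side')[110:330,150:450,::-1],(409,300))
cv2.imwrite('pics/f11.png',np.vstack([t,np.hstack([s,np.zeros((300,391,3),np.uint8)])]))
np.set_printoptions(suppress=True)
show('top',5)"
```

```text
top red 167 [224.  91.] z.066 [ 0.839   0.2398  0.8378  0.2365 68.4278  0.0141  0.1082] z.004 [ 0.8621  0.2518  0.8608  0.2484 68.4278  0.0148  0.1131]
top red 431 [399. 171.] z.066 [ 0.601  -0.2623  0.5997 -0.2617 72.2217  0.0481  0.1266] z.004 [ 0.6133 -0.2732  0.6119 -0.2726 72.2217  0.0503  0.1324]
top purple 396 [280. 176.] z.066 [  0.5903   0.0808   0.5881   0.0785 109.8462   0.0482   0.1264] z.004 [  0.602    0.0855   0.5997   0.0831 109.8462   0.0504   0.1322]
top blue 292 [341. 166.] z.066 [ 0.6162 -0.1035  0.6163 -0.0975 74.063   0.0473  0.1269] z.004 [ 0.6291 -0.1072  0.6293 -0.1009 74.063   0.0495  0.1327]
top yellow 427 [398. 220.] z.066 [ 0.4611 -0.2612  0.4592 -0.2572 69.0419  0.0486  0.1267] z.004 [ 0.4669 -0.2721  0.465  -0.2679 69.0419  0.0508  0.1325]
top yellow 26 [468. 213.] z.066 [ 0.4757 -0.453   0.4755 -0.4529  8.6481  0.0124  0.0151] z.004 [ 0.4822 -0.4727  0.482  -0.4725  8.6481  0.013   0.0158]
```

View pics/f11.png

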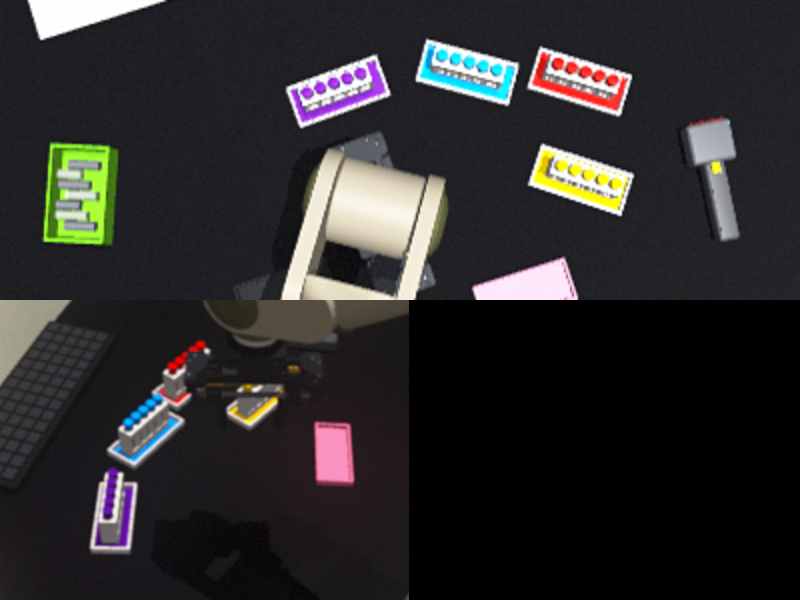

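```bash
python3 -c "
from workcell import env
print(env.close_job())"
```

```text
the job is handed in; nothing more can be done
None
```

All four racks are in the trays matching their cap colours, and I handed the job in at about 35 s. The red rack went first, then blue, yellow and purple. Each was lowered slowly until the force reading showed contact with the tray floor, and only then released.

The last top and side pictures show every rack upright, lengthwise and inside its tray walls, with the gripper clear of everything. Part of the yellow rack was hidden behind the gripper in the side view, so I judged it from the top view. The basket and scanner look to be where they started, judged by eye only; the arm never went down near either. No check failed. The only disagreement was a few millimetres between the two cameras on the tray positions. I put that down to the tray walls hiding part of the floor in the side view, and used the top view.

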